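# Shift the disc sander into third and start it

### The job

Put the bench sander's gearbox into third gear: with closed fingertips push the red-knobbed lever through the H-shaped gate, out of the left-hand slot along to the cross passage, across to the right, then forward until it is fully home in the third slot (the one with three dots). Then press the green start button all the way down, let it spring back, and move clear. Only push, gently and without gripping: leave the red stop button and everything else on the bench alone.

Things in the scene. Friction and masses are not known exactly. Their poses are not given: they have to be found in the camera images.
- sander: Blue bench disc sander with gearbox, fixed to the bench. Origin on the bench surface under the gear lever's pivot; x is FORWARD through the gate (away from the robot at yaw 0), y LEFT, z up. Casing 150 (x) x 145 (y) mm about the origin; motor on the left (y 72 to 240 mm, 116 mm high); disc on the right (y -172 to -188 mm, 195 mm high), work rest beyond it (105 mm high).
- gate_mid (a point): Middle of the H-shaped gate: on the upper face of the aluminium plate, 130 mm above the sander's origin. Two slots along the sander's x, centred 20 mm left and right of here, 18 mm wide, each reaching 35 mm forward and back; a cross passage 24 mm wide joins their middles. Black dots number the ends: 1 forward left, 2 back left, 3 forward right, 4 back right.
- knob (a point): Centre of the red ball, 40 mm across, on top of the gear lever: a steel rod 12 mm across, pivot 30 mm above the sander's origin, ball centre 180 mm from the pivot (210 mm above the bench when upright). The rod moves only where the gate's opening lets it; the lever stays where it is left (about 2 N at the ball moves it) and stops firmly at the slot ends.
- shift_fore (a joint): Gear lever's tilt forward, rad, + = towards the sander's +x. 0 = in the cross passage (it can cross within +-0.05); about +0.29 = forward end of a slot, -0.29 = back end. At the start anywhere from -0.27 to 0.27. With f this tilt and a = shift_across the ball centre in the sander's frame is x = 0.18 sin f, y = -0.18 sin a cos f, z = 0.03 + 0.18 cos a cos f (m).
- shift_across (a joint): Gear lever's tilt to the right, rad, + = towards the sander's -y. About -0.21 (+-0.03) in the left slot, +0.21 (+-0.03) in the right slot. At the start always in the left slot.
- third_slot (a point): Place on the gate plate's upper face where the rod stands when fully home in the third slot (forward right, three dots); fixed to the sander.
- start_top (a point): Centre of the top of the green start button, 26 mm across, facing up, 106 mm above the bench, on the left of the grey switch console (88 mm high, x -160 to -75 mm of the sander's origin, on the robot's side of the gearbox); moves down with the button.
- start (a joint): Travel of the green start button (m): 0 = out, 0.006 = fully down (about 4 N); springs back.
- stop_top (a point): Centre of the top of the red stop button, 26 mm across, on the right of the console, 80 mm from the green one, same height; not to be pressed.
- stop (a joint): Travel of the red stop button (m), 0 = out, 0.006 = fully down.
- foam_cut: Bystander, loose, not to be disturbed: white rigid foam cut-out, about 118 x 60 x 20 mm, lying on the sander's work rest. Origin at the centre of its underside.
- foam_slab: Bystander, loose, not to be disturbed: white rigid foam cut-out, about 176 x 100 x 20 mm, lying on the bench. Origin at the centre of its underside.
- chalet: Bystander, loose, not to be disturbed: model chalet, white walls and brown gable roof, 170 x 150 mm over the eaves, 127 mm high. Origin at the centre of its underside.
- glue: Bystander, loose, not to be disturbed: small white bottle with orange cap, 48 mm across, 115 mm high, standing on the bench to the left of the switch console. Origin at the centre of its underside.
- paint_jar: Bystander, loose, not to be disturbed: small green jar with steel lid, 60 mm across, 60 mm high. Origin at the centre of its underside.
- offcut: Bystander, loose, not to be disturbed: wooden offcut 45 x 70 x 28 mm, lying on the bench to the right of the switch console. Origin at the centre of its underside.
- screwdriver: Bystander, loose, not to be disturbed: screwdriver lying on the bench. Origin at the centre of its underside (screwdriver: on the bench, along its x axis).

How it is judged:
By the outcome, as a careful person would: the job done as asked, in the order asked, and still so for the second after the job is handed in, with the robot touching nothing.
It also fails if it takes over 64 s, if anything falls off the work surface, if the arm or the gripper's body presses on something with over 40 N, if the wrist force passes 120 N, or if a joint passes its speed limit or range.

### The arm

A 7-joint arm with a two-finger parallel gripper is mounted at the origin on the work surface. World frame = base frame: x ahead of the robot, y to its left, z up, the work surface at z = 0. Lengths are in m, angles in degrees, forces in N, time in s.
With the tool pointing down it reaches from about 0.425 to 0.875 m from the base axis. Payload 4.7 kg.
Tool frame: the origin (TCP) lies on the centre line of the jaws, within the pads' length; the fingertips stand 11 mm ahead of it and the grasp point (between the pads) lies 8 mm behind it (finger_overhang is the x of the fingertips in the tool frame, in m); x points along the fingers, z is the direction in which the jaws open and shut, and the axes are right-handed (so a half turn about x gives the same grasp; the last joint's range is limited). The gripper opens to 87 mm and grips with 3 to 60 N. Pads are 19 mm wide; open, the fingers measure 117 mm over their backs; the gripper's body (75 mm by 190 mm) begins 51 mm behind the grasp point.
Start: joints at [-63.764, 18.392, -4.016, 83.108, 1.295, 78.541, -3.26], TCP at [0.279, 0.587, 0.234] pointing down, gripper open.
Joint ranges: [-163.93, 163.93], [-17.29, 119.83], [-79.2, 71.16], [3.27, 140.29], [-89.18, 269.18], [5.43, 117.66], [-154.24, 154.24]. Speed limits (degrees/s): [147.25, 147.25, 180, 180, 180, 180, 180].

### API

Orientations are given as [roll, pitch, yaw] about the fixed x, y, z axes, in that order (R = Rz(yaw) Ry(pitch) Rx(roll)).
In Python, from cell import get_obs, read_camera, sign_off, cut_out, finger_overhang gives the robot as it stands.
- The arm moves only by the tool servo_tool, never from a script. Its argument "rows" is one flat list of numbers, 5 for each row, row after row: the shift along the world's x, y, z in mm, then the turn about the world's z in degrees, then the closure, from 0 (fully open) to 1 (shut). A call has 1 to 10 rows; each row is the pose to reach, as a shift and turn from the pose commanded when the call began; what a row does not reach only later rows make up. A row lasts 1/12 s, in which the tool goes at most 41.7 mm and 7.16 degrees, less where a joint would pass 70% of its speed; a pose out of reach is approached as far as the arm can. A call with a gripper value outside its range is refused whole. The fingers move at their own pace and stop on an object; "force" is the grip in N (left out, the last holds). Time passes only in rows, so rows that repeat a pose let the fingers close. It gives the time, the measured TCP pose, the force and the opening at its end, in the units of the state.
- get_obs(): the state, without advancing time (a new reading comes with each control period).
- read_camera(name): name is "scene" or "top"; returns a dict with "frame" (384x512x3 uint8, blue, green, red), "range_z" (384x512 float32, m along the optical axis (not along the pixel's ray), 0 where there is no reading), "intrinsics" (3x3 intrinsics, pixels), "cam_to_world" (4x4, takes a point from camera to world coordinates). Camera axes: x right, y down, z forward; pixel columns grow to the right and rows downward; lengths in m; the calibration is good to about 2 mm. A picture is of the moment at which its call begins.
- sign_off(): hands the job in, once; it reports no verdict.
Trained networks look in a picture, given as the dict that the camera call returned (one of the last four; its "shot" number tells which), for a name from the list of things; names that differ only in an ending like _2 or _b are one class to them, and where a whole thing is asked for, a point or a joint stands for the part that bears it (a point fixed in the world has none). Each returns a list of dicts, best first, with "score" (0 to 1); they miss things now and then, are a little off and sometimes report something else, mostly with a low value. They report only what shows in the picture. A call takes as long as a camera call.
- cut_out(name, picture): "pixels" (384x512 bool, what is visible of it) and "extent" ([centre column, centre row, width, height] in pixels, round what is visible of it).
The state is a dict: "time_s": time; "qpos": joint angles; "joint_velocities": joint speeds; "effort": joint torques, N m; "tool_pos": TCP position; "tool_rot": TCP orientation; "force": force on the tool from outside, world axes, zero at the start; "wrist_torque": the same for the moment, N m; "grip_width": finger opening in m.
Only numpy, scipy, OpenCV 4.12 (cv2) and the standard library are available. Lean on these libraries where they do the work, as an engineer would, in place of code of your own. Each camera call takes 0.05 s, during which the arm holds its last target.

## Working session

There is one attempt and no reset: what is moved stays moved. The work goes in short steps, Python scripts to look and compute and a tool call to move; the robot and the scene stay as the last step left them, time stands still between calls to the robot, and variables do not carry over. Pictures are saved under pics/ and viewed, and the job is handed in when it is done.

Besides the shell and the picture viewer there is one more tool, called after ">>>" by a JSON object that holds its "method" and its "body". servo_tool: Moves the arm, as the interface text tells. Its arguments: {"type":"object","properties":{"rows":{"type":"array"},"force":{"type":"number"}},"required":["rows"]}

```bash
ls; mkdir -p pics
python3 - <<'E'
from cell import *
import cv2,pickle
o=get_obs();print(o['time_s'],o['tool_pos'],o['tool_rot'],o['grip_width'],finger_overhang)
for n in("scene","top"):
    p=read_camera(n);cv2.imwrite(f"pics/{n}0.png",p['frame']);pickle.dump(p,open(f"{n}0.pkl","wb"))
    print(n,p['intrinsics'].tolist(),p['cam_to_world'].round(3).tolist())
    for k in("knob","start_top","stop_top","gate_mid","sander","glue","third_slot"):
        try:
            print(k,[(round(d['score'],2),[round(float(x)) for x in d['extent']]) for d in cut_out(k,p)[:2]])
        except Exception as e: print(k,e)
E
```

```text
pics
0.0 [0.27892874 0.58652348 0.23245498] [-177.32437061   89.89062374 -112.75338092] 0.08677197419405745 0.011
scene [[398.0485121812644, 0.0, 255.19668463701694], [0.0, 398.0485121812644, 195.54668071148427], [0.0, 0.0, 1.0]] [[0.4, 0.774, -0.49, 1.138], [0.916, -0.346, 0.201, -0.252], [-0.014, -0.53, -0.848, 1.194], [0.0, 0.0, 0.0, 1.0]]
knob [(0.76, [269, 191, 9, 24])]
start_top [(0.46, [300, 259, 20, 21])]
stop_top [(0.63, [231, 193, 8, 5]), (0.26, [404, 169, 62, 59])]
gate_mid [(0.72, [262, 212, 51, 42]), (0.52, [103, 269, 32, 51])]
sander [(0.9, [255, 232, 163, 119])]
glue [(0.87, [288, 175, 15, 21])]
third_slot [(0.78, [264, 212, 55, 48])]
top [[389.257034055402, 0.0, 251.58385029304776], [0.0, 389.257034055402, 191.8061628449069], [0.0, 0.0, 1.0]] [[0.02, -0.991, 0.132, 0.386], [-1.0, -0.016, 0.026, -0.03], [-0.023, -0.132, -0.991, 1.377], [0.0, 0.0, 0.0, 1.0]]
knob [(0.67, [240, 191, 9, 11])]
start_top [(0.53, [247, 225, 2, 8]), (0.5, [404, 214, 31, 50])]
stop_top [(0.7, [402, 212, 33, 52])]
gate_mid []
sander [(0.64, [260, 189, 162, 93])]
glue [(0.67, [206, 222, 19, 13])]
third_slot [(0.74, [252, 186, 36, 42])]
```

Run:
```python
import cv2
for n,(x,y,w,h) in {"scene":(150,100,240,180),"top":(150,110,240,180)}.items():
    f=cv2.imread(f"pics/{n}0.png")
    cv2.imwrite(f"pics/{n}0c.png",cv2.resize(f[y:y+h,x:x+w],None,fx=3.33,fy=3.33,interpolation=cv2.INTER_CUBIC))
```

```text
(no output)
```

View pics/scene0.png

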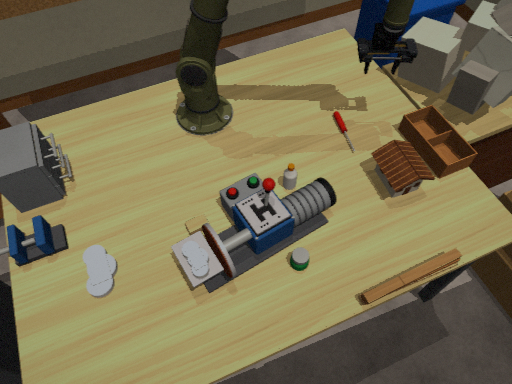

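View pics/top0.png

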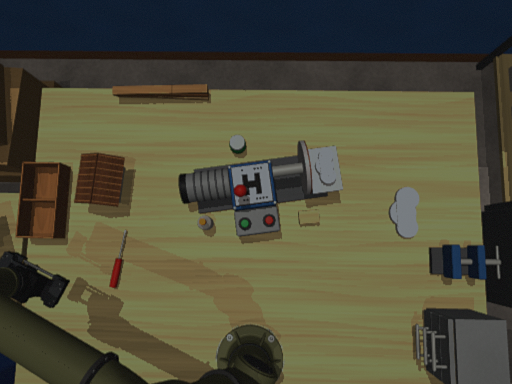

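View pics/scene0c.png

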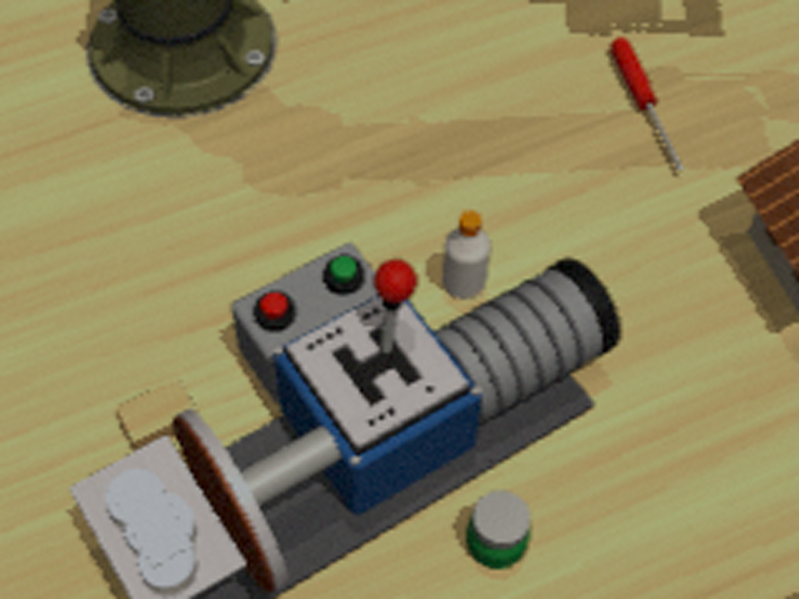

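View pics/top0c.png

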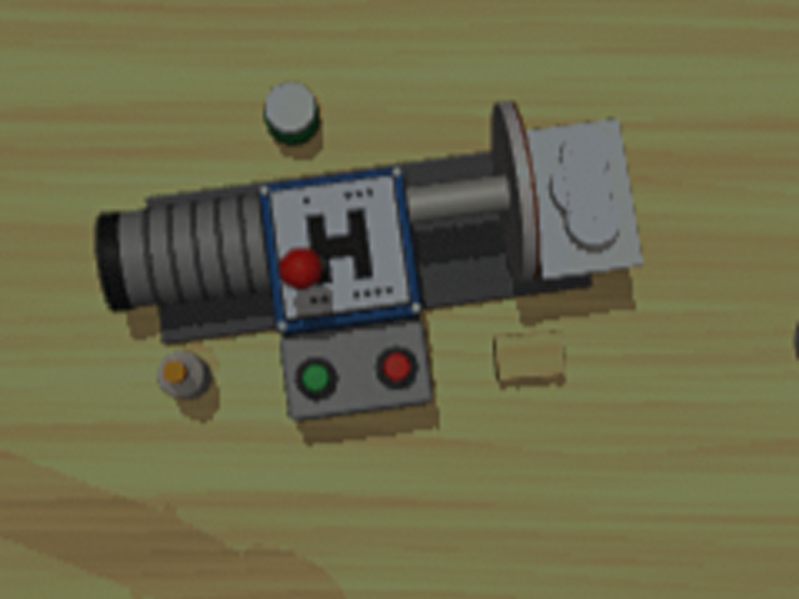

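The crops show the lever in the back-left slot (knob at scene 269,184; top 240,190), green left at top (245,223) and red right at (269,220), and the sander yawed by a few degrees. Next I'll measure them by colour and depth in both views.

```bash
cat > h.py <<'E'
import numpy as np,cv2
def ray(p,u,v):
    K=p['intrinsics'];T=p['cam_to_world'];d=T[:3,:3]@np.array([(u-K[0,2])/K[0,0],(v-K[1,2])/K[1,1],1.]);return T[:3,3],d
def atz(p,u,v,z):
    o,d=ray(p,u,v);return o+d*(z-o[2])/d[2]
def tri(p,a,q,b):
    o1,d1=ray(p,*a);o2,d2=ray(q,*b)
    s=np.linalg.lstsq(np.c_[d1,-d2],o2-o1,rcond=None)[0]
    A,B=o1+s[0]*d1,o2+s[1]*d2
    return (A+B)/2,np.linalg.norm(A-B)
def proj(p,X):
    T=np.linalg.inv(p['cam_to_world']);c=T[:3,:3]@X+T[:3,3];u=p['intrinsics']@c;return u[:2]/u[2]
def blobs(p,col,win,mina=6):
    f=p['frame'].astype(int);b,g,r=f[...,0],f[...,1],f[...,2]
    m={'red':(r>90)&(r>2.2*g)&(r>2.2*b),'green':(g>60)&(g>1.8*r)&(g>1.35*b)}[col].astype(np.uint8)
    x,y,w,h=win;mm=np.zeros_like(m);mm[y:y+h,x:x+w]=m[y:y+h,x:x+w]
    n,l,s,c=cv2.connectedComponentsWithStats(mm)
    out=[]
    for i in range(1,n):
        if s[i,4]>=mina:
            z=p['range_z'][l==i];out.append((c[i].round(2).tolist(),s[i].tolist(),round(float(np.median(z)),4)))
    return out
E
python3 - <<'E'
import pickle
from h import *
S=pickle.load(open('scene0.pkl','rb'));T=pickle.load(open('top0.pkl','rb'))
for n,p,w in(("S",S,(200,160,110,80)),("T",T,(225,170,60,70))):
    for c in('red','green'):
        for b in blobs(p,c,w):print(n,c,b)
E
```

```text
S red ([268.43, 183.56], [263, 178, 12, 12, 113], 1.1737)
S red ([231.8, 190.87], [228, 188, 8, 7, 45], 1.2894)
S green ([252.8, 179.87], [249, 177, 8, 7, 45], 1.3113)
T red ([239.48, 189.55], [234, 185, 11, 10, 84], 1.1682)
T red ([268.84, 219.67], [266, 216, 7, 8, 43], 1.265)
T green ([244.15, 222.87], [241, 219, 8, 8, 46], 1.2649)
```

Run:
```python
import pickle
from h import *
S=pickle.load(open('scene0.pkl','rb'));T=pickle.load(open('top0.pkl','rb'))
R={}
for k,a,b in(("knob",(268.43,183.56),(239.48,189.55)),("stop",(231.8,190.87),(268.84,219.67)),("start",(252.8,179.87),(244.15,222.87))):
    X,e=tri(S,a,T,b);print(k,X.round(4),round(e,4));R[k]=X
    if k!='knob': print(atz(S,*a,.106).round(4),atz(T,*b,.106).round(4))
d=R['start']-R['stop'];print('sep',np.linalg.norm(d[:2]),'yaw',np.degrees(np.arctan2(-d[0],d[1])))
# plate: white/gray pixels at z ~.13
pts={}
for n,p,w in(("S",S,(225,180,80,60)),("T",T,(225,155,60,60))):
    x,y,ww,hh=w;vv,uu=np.mgrid[y:y+hh,x:x+ww];z=p['range_z'][y:y+hh,x:x+ww]
    K=p['intrinsics'];M=p['cam_to_world']
    P=np.stack([(uu-K[0,2])/K[0,0]*z,(vv-K[1,2])/K[1,1]*z,z],-1)@M[:3,:3].T+M[:3,3]
    m=(abs(P[...,2]-.128)<.008)
    # only white plate
    f=p['frame'][y:y+hh,x:x+ww].astype(int);wt=m&(f.min(-1)>90)&((f.max(-1)-f.min(-1))<45)
    n2,l,s,c=cv2.connectedComponentsWithStats(wt.astype(np.uint8));i=1+np.argmax(s[1:,4]);g=l==i
    Q=np.array([atz(p,u,v,.13) for u,v in zip(uu[g],vv[g])])
    r=cv2.minAreaRect(Q[:,:2].astype(np.float32)*1000);print(n,'plate z',np.median(P[g][:,2]),r,g.sum())
    rr=cv2.minAreaRect(P[m][:,:2].astype(np.float32)*1000);print(' all',rr)
    # dark H
    lab=(f.max(-1)<55)
    n2,l,s,c=cv2.connectedComponentsWithStats(lab.astype(np.uint8))
    for j in range(1,n2):
        if s[j,4]>40: print(' dark',s[j],(c[j]+[x,y]).round(1),atz(p,c[j][0]+x,c[j][1]+y,.13).round(4))
```

```text
knob [0.5465 0.0354 0.2095] 0.0036
stop [ 0.4634 -0.0562  0.1089] 0.0024
[ 0.4612 -0.0568  0.106 ] [ 0.4639 -0.0551  0.106 ]
start [0.4514 0.0236 0.1084] 0.0032
[0.4495 0.0226 0.106 ] [0.452  0.0252 0.106 ]
sep 0.080648615574781 yaw 8.532835396703208
S plate z 0.12952525077521249 ((577.3436889648438, 1.1886367797851562), (124.5696029663086, 121.24995422363281), 8.613016128540039) 1014
 all ((578.2446899414062, 1.2982940673828125), (130.43170166015625, 278.5315246582031), 7.140386581420898)
 dark [22  0 12  8 61] [252.6 184.2] [0.4799 0.0094 0.13  ]
 dark [ 1  9 13 11 57] [231.9 195.1] [ 0.4909 -0.0666  0.13  ]
 dark [  0  22  21  31 215] [234.6 218.5] [ 0.5725 -0.0905  0.13  ]
 dark [ 25  23  26  18 170] [262.3 210.6] [ 0.5817 -0.0023  0.13  ]
 dark [10 25 56 32 93] [261.7 223.7] [ 0.6222 -0.0224  0.13  ]
T plate z 0.13051123320601987 ((578.3189086914062, 3.3823776245117188), (123.32009887695312, 118.83419799804688), 8.757390975952148) 799
 all ((582.226318359375, -13.196296691894531), (142.82627868652344, 189.48605346679688), 6.95546293258667)
 dark [46  3 14 10 85] [277.4 161.9] [ 0.6512 -0.08    0.13  ]
 dark [ 17  18  20  23 224] [251.9 183.5] [0.5787 0.002  0.13  ]
 dark [ 10  20  50  37 445] [269.1 194.9] [ 0.5422 -0.0542  0.13  ]
 dark [  0  32   8  23 108] [228.3 200. ] [0.5233 0.0771 0.13  ]
```

```bash
cat >> h.py <<'E'
O=np.array([.5778,.0023]);Y=np.radians(8.6);C,Sn=np.cos(Y),np.sin(Y)
def w2s(P): d=np.array(P[:2])-O;return np.array([C*d[0]+Sn*d[1],-Sn*d[0]+C*d[1],P[2]])
def s2w(p): return np.array([O[0]+C*p[0]-Sn*p[1],O[1]+Sn*p[0]+C*p[1],p[2]])
from scipy.spatial.transform import Rotation as Ro
def tool(o): 
    R=Ro.from_euler('xyz',o['tool_rot'],degrees=True).as_matrix();return R
def go(*p):
    from cell import get_obs
    o=get_obs();R=tool(o);print('t',round(o['time_s'],2),'sander-frame TCP',(w2s(o['tool_pos'])*1000).round(1),'jaw yaw rel sander',round(np.degrees(np.arctan2(R[1,2],R[0,2])-Y),1),'F',np.round(o['force'],1),'grip',round(o['grip_width'],4),'z cmp',R[:,0].round(3))
    for q in p: print(q,'shift mm',((s2w(np.array(q)/1000)-o['tool_pos'])*1000).round(1))
E
python3 -c "
from h import *
print((w2s([.5465,.0354,.2095])*1000).round(1),(w2s([.4514,.0236,.1084])*1000).round(1),(w2s([.4634,-.0562,.1])*1000).round(1))
go((-85,38,265),(-85,38,196))"
```

```text
[-26.   37.4 209.5] [-121.8   40.   108.4] [-121.9  -40.7  100. ]
t 0.8 sander-frame TCP [-207.9  622.8  233.6] jaw yaw rel sander 56.0 F [ 1.  -1.   0.6] grip 0.0871 z cmp [ 0.  0. -1.]
(-85, 38, 265) shift mm [ 208.9 -559.9   31.4]
(-85, 38, 196) shift mm [ 208.9 -559.9  -37.6]
```

>>> {"method": "servo_tool", "body": {"rows": [10,-25,20,5,1,25,-65,40,12,1,40,-105,40,19,1,55,-145,40,26,1,70,-185,40,34,1,85,-225,40,34,1,100,-265,40,34,1,115,-305,40,34,1,130,-345,40,34,1,145,-385,40,34,1], "force": 20}}

```text
time_s: 1.63
tool_pos: [0.4191, 0.2145, 0.274]
tool_rot: [-52.0, 89.9, 46.6]
force: [1.1, 0.3, -0.7]
grip_width: 0.0283
```

```bash
python3 -c "
from h import *
go((-85,38,265),(-85,38,196))"
```

```text
t 1.63 sander-frame TCP [-125.2  233.5  274. ] jaw yaw rel sander 90.0 F [ 1.1  0.3 -0.7] grip 0.0283 z cmp [ 0.001  0.001 -1.   ]
(-85, 38, 265) shift mm [  69.  -187.3   -9. ]
(-85, 38, 196) shift mm [  69.  -187.3  -78. ]
```

>>> {"method": "servo_tool", "body": {"rows": [14,-38,0,0,1,28,-76,0,0,1,42,-114,0,0,1,55,-150,0,0,1,64,-175,0,0,1,64,-175,-20,0,1,64,-175,-40,0,1,64,-175,-60,0,1,64,-175,-78,0,1,64,-175,-78,0,1]}}

```text
time_s: 2.47
tool_pos: [0.4803, 0.041, 0.1923]
tool_rot: [94.0, 89.6, -167.5]
force: [-1.6, -0.6, -0.2]
grip_width: 0.0008
```

```bash
cat > look.py <<'E'
import sys,pickle
from h import *
from cell import *
n=sys.argv[1]
S=read_camera('scene');T=read_camera('top')
for k,p,(x,y,w,h) in(("S",S,(190,130,130,130)),("T",T,(200,140,100,110))):
    cv2.imwrite(f"pics/{n}{k}.png",cv2.resize(p['frame'][y:y+h,x:x+w],None,fx=4,fy=4,interpolation=cv2.INTER_CUBIC))
    for b in blobs(p,'red',(x,y,w,h)):print(k,b[0],b[1], (w2s(atz(p,*b[0],.207))*1000).round(1))
a=cv2.imread(f"pics/{n}S.png");b=cv2.imread(f"pics/{n}T.png")
h=max(a.shape[0],b.shape[0]);f=lambda i:cv2.copyMakeBorder(i,0,h-i.shape[0],0,0,cv2.BORDER_CONSTANT)
c=np.hstack([f(a),f(b)]);cv2.imwrite(f"pics/{n}.png",cv2.resize(c,None,fx=.8,fy=.8))
go()
E
python3 look.py a1
```

```text
S [268.28, 183.68] [263, 178, 12, 12, 113] [-27.9  36.  207. ]
S [231.67, 190.8] [229, 188, 6, 6, 30] [-65.1 -68.5 207. ]
t 2.57 sander-frame TCP [-88.3  52.9 195.8] jaw yaw rel sander 90.0 F [-0.1  0.6 -0. ] grip 0.0005 z cmp [-0.001 -0.    -1.   ]
```

View pics/a1.png

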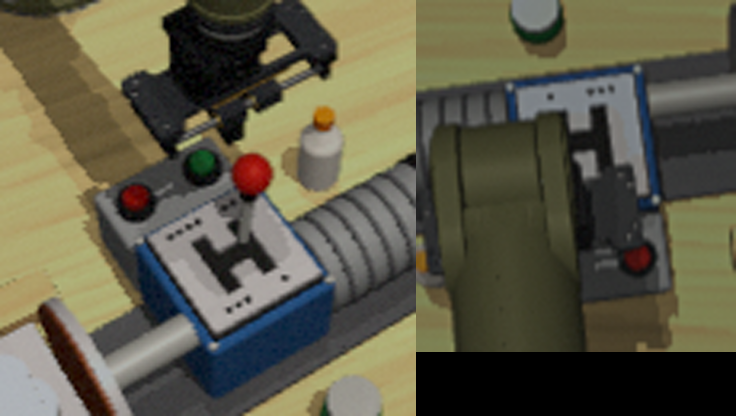

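Scene view: the knob at (268,184) is untouched. The closed fingers are behind it but about 15 mm too far left, so I'll shift right, then advance.

>>> {"method": "servo_tool", "body": {"rows": [2,-15,0,0,1,2,-15,0,0,1,12,-13,0,0,1,22,-12,0,0,1,30,-10.5,0,0,1,36,-9.5,0,0,1,40,-9,0,0,1,44,-8.4,0,0,1,48,-7.8,0,0,1,48,-7.8,0,0,1]}}

```text
time_s: 3.4
tool_pos: [0.5312, 0.0339, 0.1954]
tool_rot: [124.1, 90.0, -137.4]
force: [-1.5, 0.3, 0.5]
grip_width: 0.0006
```

```bash
python3 look.py a2
```

```text
S [271.77, 187.47] [266, 182, 12, 12, 110] [-11.   37.3 207. ]
S [231.4, 190.63] [229, 188, 6, 6, 30] [-66.1 -68.9 207. ]
T [268.5, 222.0] [267, 221, 4, 3, 10] [-133.9  -34.8  207. ]
t 3.5 sander-frame TCP [-41.8  38.2 195.4] jaw yaw rel sander 90.0 F [-0.4  1.3  1. ] grip 0.0003 z cmp [-0.  0. -1.]
```

View pics/a2.png

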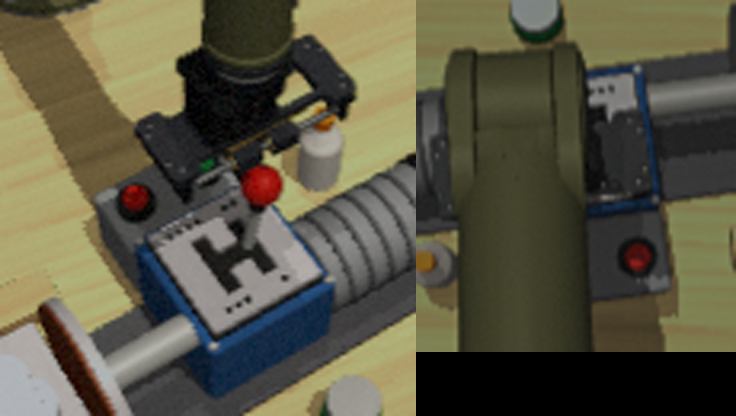

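Ball moved 17 mm forward (scene 272,187) and now sits about 9 mm behind the cross passage.

>>> {"method": "servo_tool", "body": {"rows": [2,0.3,0,0,1,4,0.6,0,0,1,6,0.9,0,0,1,8,1.2,0,0,1,8,1.2,0,0,1,8,1.2,0,0,1]}}

```text
time_s: 4.0
tool_pos: [0.5389, 0.0349, 0.1956]
tool_rot: [-87.9, 90.0, 10.7]
force: [-2.4, 0.4, 0.8]
grip_width: 0.0003
```

```bash
python3 look.py a3
```

```text
S [273.02, 189.26] [267, 184, 12, 12, 109] [ -3.8  37.  207. ]
S [231.42, 190.64] [228, 188, 7, 6, 33] [-66.  -68.8 207. ]
T [268.8, 220.9] [267, 219, 5, 5, 20] [-130.7  -36.2  207. ]
t 4.1 sander-frame TCP [-33.7  38.1 195.6] jaw yaw rel sander 90.0 F [-1.2  0.8  1.2] grip 0.0003 z cmp [ 0.  0. -1.]
```

View pics/a3.png

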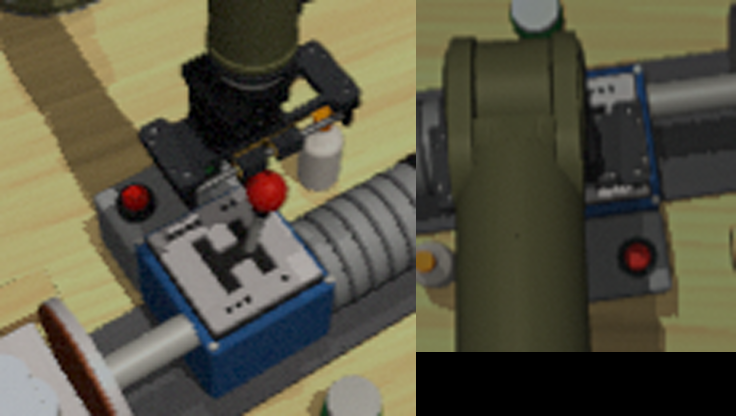

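>>> {"method": "servo_tool", "body": {"rows": [2,0.3,0,0,1,2,0.3,0,0,1,-15,-2.3,0,0,1,-31,-4.7,0,0,1,-35,22,0,0,1,-39,49,0,0,1,-39,49,0,0,1,-6,54,0,0,1,25.5,58.5,0,0,1,25.5,58.5,0,0,1]}}

```text
time_s: 4.93
tool_pos: [0.5688, 0.0943, 0.1946]
tool_rot: [-118.4, 89.8, -19.7]
force: [-0.4, 0.4, -0.0]
grip_width: 0.0002
```

```bash
python3 look.py a4
```

```text
S [231.75, 191.0] [228, 188, 8, 7, 48] [-64.4 -68.7 207. ]
S [277.0, 192.0] [276, 191, 3, 3, 6] [ 10.5  41.5 207. ]
T [268.71, 219.76] [265, 216, 8, 8, 45] [-127.3  -36.4  207. ]
t 5.03 sander-frame TCP [  0.9  91.7 194.7] jaw yaw rel sander 90.0 F [-1.1 -0.5  0.1] grip 0.0005 z cmp [-0.    -0.001 -1.   ]
```

View pics/a4.png

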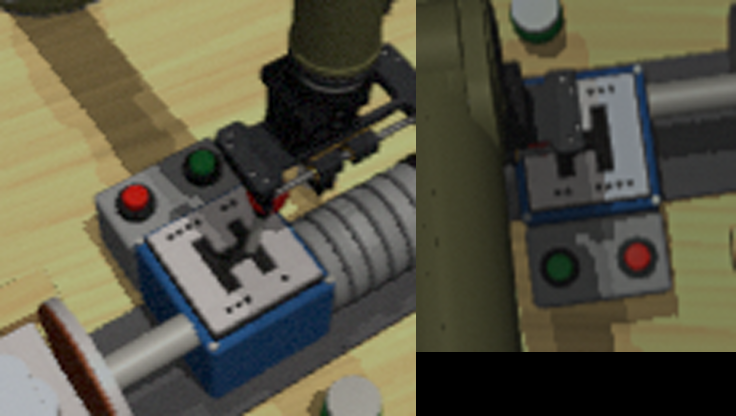

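The body mostly hides the knob in both views, but the bit of red at scene (277,192) and the rod show it has not moved. I'll push it across.

>>> {"method": "servo_tool", "body": {"rows": [1.8,-12,0,0,1,3,-20,0,0,1,3.6,-24,0,0,1,4.2,-28,0,0,1,5,-33,0,0,1,5.7,-38,0,0,1,6.5,-43,0,0,1,7.2,-48,0,0,1,8,-53,0,0,1,8,-53,0,0,1]}}

```text
time_s: 5.87
tool_pos: [0.5724, 0.0383, 0.1955]
tool_rot: [-178.4, 89.9, -80.0]
force: [-0.0, 0.0, 0.7]
grip_width: 0.0006
```

```bash
python3 look.py a5
```

```text
S [231.67, 190.8] [229, 188, 6, 6, 30] [-65.1 -68.5 207. ]
S [263.07, 191.57] [261, 190, 6, 5, 14] [-12.8   7.9 207. ]
S [265.18, 196.82] [262, 195, 7, 4, 17] [  5.8   3.2 207. ]
T [270.25, 220.25] [269, 218, 3, 5, 8] [-129.4  -40.7  207. ]
t 5.97 sander-frame TCP [ -0.4  37.1 194.9] jaw yaw rel sander 89.9 F [ 0.5  1.  -0.1] grip 0.0002 z cmp [-0.001 -0.002 -1.   ]
```

View pics/a5.png

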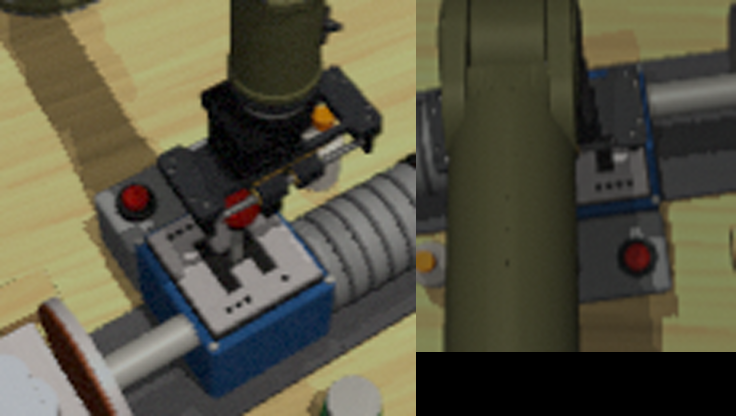

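The ball is now in mid cross passage (about scene 264,194) and crossing freely.

>>> {"method": "servo_tool", "body": {"rows": [0.9,-6,0,0,1,1.8,-12,0,0,1,2.7,-18,0,0,1,3.6,-24,0,0,1,4.4,-29,0,0,1,5,-33,0,0,1,5.4,-36,0,0,1,5.7,-38,0,0,1,5.9,-39,0,0,1,5.9,-39,0,0,1]}}

```text
time_s: 6.8
tool_pos: [0.578, 0.0009, 0.1954]
tool_rot: [126.9, 90.0, -134.5]
force: [-0.8, 0.2, 1.2]
grip_width: 0.0005
```

```bash
python3 look.py a6
```

```text
S [251.69, 197.92] [249, 196, 6, 5, 13] [-12.3 -31.9 207. ]
S [254.76, 202.88] [251, 201, 7, 4, 17] [  6.8 -33.3 207. ]
t 6.9 sander-frame TCP [  0.   -1.3 195.3] jaw yaw rel sander 90.0 F [-0.4  0.7  1.1] grip 0.0008 z cmp [-0.    -0.001 -1.   ]
```

View pics/a6.png

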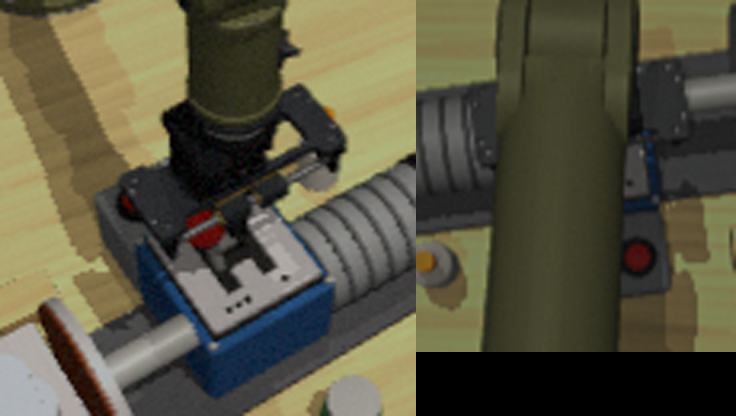

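>>> {"method": "servo_tool", "body": {"rows": [0.3,-2,0,0,1,0.3,-2,0,0,1,-2.5,17,0,0,1,-2.5,17,0,0,1,-34,12,0,0,1,-67,7,0,0,1,-67,7,0,0,1,-63,-20,0,0,1,-59,-46,0,0,1,-59,-46,0,0,1]}}

```text
time_s: 7.73
tool_pos: [0.5194, -0.0515, 0.1962]
tool_rot: [-162.2, 89.8, -64.0]
force: [-0.9, -0.3, -0.2]
grip_width: 0.0001
```

```bash
python3 look.py a7
```

```text
S [231.43, 191.93] [229, 190, 6, 4, 14] [-62.1 -71.1 207. ]
S [252.8, 200.31] [247, 194, 13, 13, 128] [ -3.6 -33.5 207. ]
t 7.83 sander-frame TCP [-65.2 -39.4 195.8] jaw yaw rel sander 89.8 F [ 0.   0.1 -0.7] grip 0.0007 z cmp [ 0. -0. -1.]
```

View pics/a7.png

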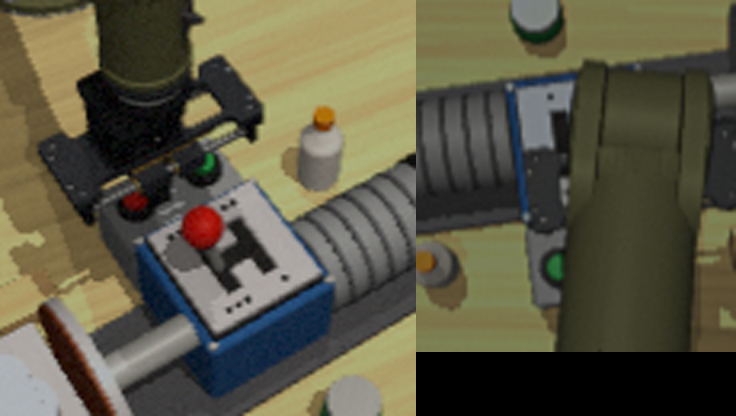

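The knob is at scene (253,200), at the right end of the cross passage, but I put it only at y ≈ -32 to -33. That may leave it just short of the slot centre, so I'll nudge it further right from the left side before going forward.

>>> {"method": "servo_tool", "body": {"rows": [-4.5,30,0,0,1,-9,59,0,0,1,-9,59,0,0,1,24,64,0,0,1,55,68.5,0,0,1,55.5,68.5,0,0,1,57,58,0,0,1,58.5,48,0,0,1,59,44.5,0,0,1,59,44.5,0,0,1]}}

```text
time_s: 8.67
tool_pos: [0.5775, -0.0024, 0.1959]
tool_rot: [-37.1, 90.0, 61.3]
force: [0.7, 0.4, -0.9]
grip_width: 0.0002
```

>>> {"method": "servo_tool", "body": {"rows": [0.1,-1,0,0,1,0.3,-2,0,0,1,0.3,-2,0,0,1]}}

```text
time_s: 8.92
tool_pos: [0.5782, -0.0023, 0.1959]
tool_rot: [-62.8, 90.0, 35.7]
force: [0.0, -0.0, 0.2]
grip_width: 0.0002
```

```bash
python3 look.py a8
```

```text
S [250.9, 198.1] [248, 197, 6, 4, 10] [-13.  -34.1 207. ]
S [252.78, 203.65] [248, 201, 9, 5, 23] [  5.9 -39.5 207. ]
t 9.02 sander-frame TCP [-1.000e-01 -4.200e+00  1.958e+02] jaw yaw rel sander 90.0 F [ 0.3 -0.3  0.7] grip 0.0002 z cmp [ 0.  0. -1.]
```

>>> {"method": "servo_tool", "body": {"rows": [0.2,-1,0,0,1,0.3,-2,0,0,1,0.5,-3,0,0,1,0.5,-3,0,0,1]}}

```text
time_s: 9.35
tool_pos: [0.5788, -0.0047, 0.1955]
tool_rot: [16.7, 90.0, 115.3]
force: [0.1, 2.6, -0.1]
grip_width: 0.0005
```

```bash
python3 look.py a9
```

```text
S [249.73, 199.07] [247, 197, 6, 5, 15] [-12.  -38.7 207. ]
S [252.86, 204.0] [249, 202, 8, 5, 21] [  7.  -39.9 207. ]
t 9.45 sander-frame TCP [  0.   -7.1 195.5] jaw yaw rel sander 90.0 F [-1.2  1.3 -0.4] grip 0.0007 z cmp [-0.  0. -1.]
```

View pics/a9.png

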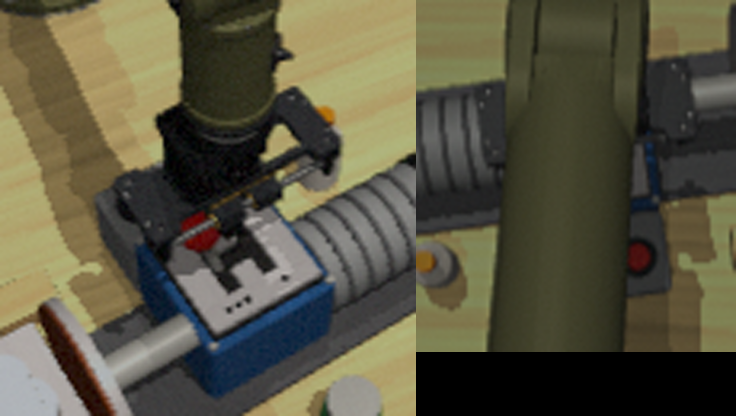

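Force of 2.6 N confirms contact, and the ball has moved about 4 mm further right. I'll go back around behind it.

>>> {"method": "servo_tool", "body": {"rows": [-3,22,0,0,1,-3,22,0,0,1,-35,17,0,0,1,-67,12,0,0,1,-67,12,0,0,1,-63,-15,0,0,1,-59.5,-40,0,0,1,-59.5,-40,0,0,1]}}

```text
time_s: 10.12
tool_pos: [0.5199, -0.0517, 0.1963]
tool_rot: [-158.4, 89.8, -60.2]
force: [-0.5, -1.2, 0.6]
grip_width: 0.0004
```

```bash
python3 look.py b1
```

```text
S [231.58, 192.08] [230, 191, 5, 3, 12] [-61.4 -71.  207. ]
S [251.61, 201.05] [246, 195, 12, 13, 127] [ -3.4 -37.7 207. ]
t 10.22 sander-frame TCP [-64.8 -39.8 195.8] jaw yaw rel sander 89.8 F [ 0.2  0.8 -0.5] grip 0.0007 z cmp [ 0.001 -0.    -1.   ]
```

>>> {"method": "servo_tool", "body": {"rows": [15,2.2,0,0,1,27,4,0,0,1,32,4.8,0,0,1,37,5.5,0,0,1,41,6.1,0,0,1,45,6.7,0,0,1,49,7.3,0,0,1,53,7.9,0,0,1,57,8.5,0,0,1,57,8.5,0,0,1]}}

```text
time_s: 11.05
tool_pos: [0.577, -0.0363, 0.1955]
tool_rot: [-84.8, 90.0, 13.8]
force: [-2.9, 1.2, 0.3]
grip_width: 0.0001
```

```bash
python3 look.py b2
```

```text
S [256.84, 208.25] [251, 203, 13, 12, 121] [ 25.2 -37.8 207. ]
t 11.15 sander-frame TCP [ -7.1 -38.3 195.5] jaw yaw rel sander 90.0 F [-1.1  1.2  0.1] grip 0.0006 z cmp [ 0. -0. -1.]
```

View pics/b2.png

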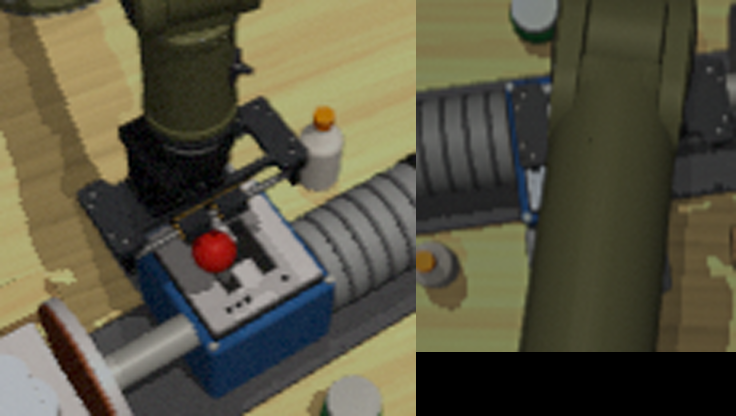

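The ball has entered the third slot (scene 257,208; x ≈ 26 mm). I'll continue to the stop.

>>> {"method": "servo_tool", "body": {"rows": [4,0.6,0,0,1,8,1.2,0,0,1,12,1.8,0,0,1,16,2.4,0,0,1,19,2.8,0,0,1,22,3.3,0,0,1,24,3.6,0,0,1,24,3.6,0,0,1]}}

```text
time_s: 11.82
tool_pos: [0.6007, -0.0332, 0.1954]
tool_rot: [140.6, 90.0, -120.9]
force: [-1.8, 0.1, -1.1]
grip_width: 0.0005
```

>>> {"method": "servo_tool", "body": {"rows": [1,0.15,0,0,1,2,0.3,0,0,1,2,0.3,0,0,1]}}

```text
time_s: 12.07
tool_pos: [0.6016, -0.033, 0.1953]
tool_rot: [87.1, 89.9, -174.3]
force: [-5.1, 0.8, -0.3]
grip_width: 0.0004
```

```bash
python3 look.py b3
```

```text
S [230.76, 190.18] [229, 188, 5, 5, 17] [-68.4 -69.7 207. ]
S [261.41, 215.21] [255, 210, 13, 12, 123] [ 51.4 -39.1 207. ]
t 12.17 sander-frame TCP [ 18.3 -38.5 195.3] jaw yaw rel sander 90.0 F [-5.2 -0.5 -1.5] grip 0.0004 z cmp [-0.002 -0.    -1.   ]
```

>>> {"method": "servo_tool", "body": {"rows": [1,0.15,0,0,1,2,0.3,0,0,1,3,0.45,0,0,1,3,0.45,0,0,1]}}

```text
time_s: 12.5
tool_pos: [0.6027, -0.0329, 0.195]
tool_rot: [82.6, 89.6, -178.9]
force: [-11.8, -0.6, 1.2]
grip_width: 0.0005
```

```bash
python3 look.py b4
```

```text
S [231.0, 190.5] [229, 188, 5, 6, 22] [-67.1 -69.6 207. ]
S [261.72, 215.5] [256, 210, 12, 12, 118] [ 52.7 -38.9 207. ]
t 12.6 sander-frame TCP [ 19.3 -38.5 195. ] jaw yaw rel sander 89.9 F [-9.7 -1.1  0.8] grip 0.0003 z cmp [-0.006 -0.    -1.   ]
```

View pics/b4.png

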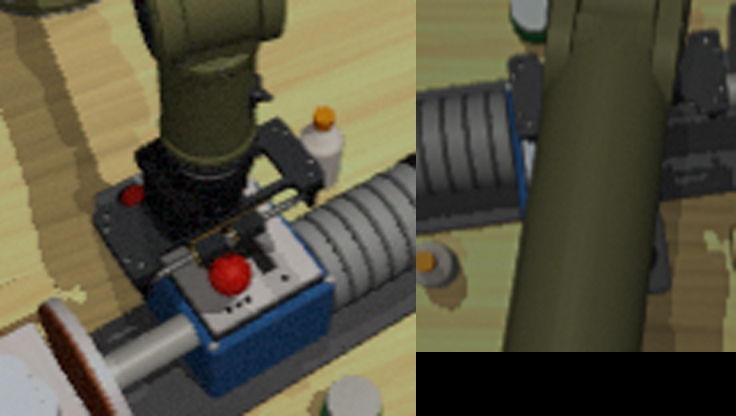

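The force rose to 12 N with only about 1 mm of movement, so the lever is on its end stop (ball x ≈ 53, y ≈ -38). Next I'll move over the start button.

>>> {"method": "servo_tool", "body": {"rows": [-10,-1.5,0,0,1,-30,-4.5,0,0,1,-60,-9,10,0,1,-85,10,10,0,1,-110,30,10,0,1,-135,45,10,0,1,-155,56,0,0,1,-155,56,-20,0,1,-155,56,-40,0,1,-155,56,-40,0,1]}}

```text
time_s: 13.43
tool_pos: [0.4494, 0.024, 0.1538]
tool_rot: [16.1, 90.0, 114.7]
force: [-1.1, -0.2, -0.1]
grip_width: 0.0004
```

```bash
python3 look.py c1; python3 -c "
from h import *
go((-121.8,40,130))"
```

```text
S [232.17, 191.17] [229, 188, 7, 7, 42] [-63.2 -67.9 207. ]
S [261.46, 214.92] [255, 209, 13, 13, 134] [ 50.7 -38.5 207. ]
T [260.14, 162.06] [255, 157, 11, 11, 84] [ 51.1 -34.4 207. ]
t 13.53 sander-frame TCP [-121.9   40.1  156.5] jaw yaw rel sander 89.9 F [ 0.3  1.3 -0.5] grip 0.0005 z cmp [ 0.003  0.001 -1.   ]
t 13.53 sander-frame TCP [-121.9   40.1  156.5] jaw yaw rel sander 89.9 F [ 0.3  1.3 -0.5] grip 0.0005 z cmp [ 0.003  0.001 -1.   ]
(-121.8, 40, 130) shift mm [  0.1  -0.1 -26.5]
```

View pics/c1.png

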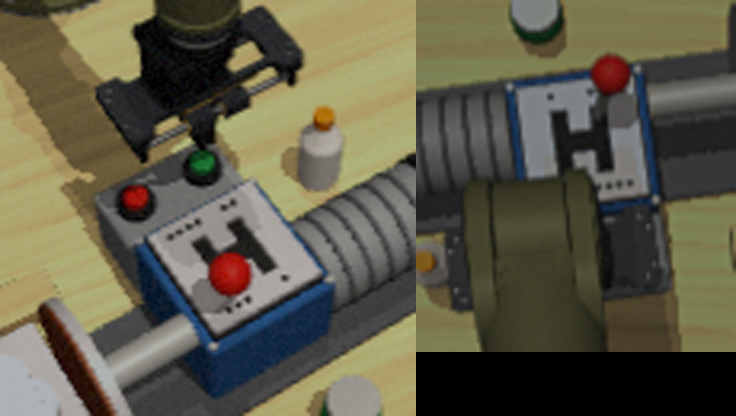

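The lever stands in slot 3 in both views (scene 261,215; top 260,162). Fingers are over the green button, so I'll press.

>>> {"method": "servo_tool", "body": {"rows": [0,0,-12,0,1,0,0,-24,0,1,0,0,-33,0,1,0,0,-36,0,1,0,0,-39,0,1,0,0,-41,0,1,0,0,-43,0,1,0,0,-44,0,1,0,0,-44,0,1]}}

```text
time_s: 14.28
tool_pos: [0.4514, 0.0236, 0.115]
tool_rot: [-53.9, 89.9, 44.6]
force: [-8.1, -1.6, 21.9]
grip_width: 0.0006
```

>>> {"method": "servo_tool", "body": {"rows": [0,0,-1,0,1,0,0,-2,0,1,0,0,-2,0,1]}}

```text
time_s: 14.53
tool_pos: [0.4515, 0.0236, 0.1147]
tool_rot: [-39.0, 89.9, 59.6]
force: [-12.3, -2.4, 34.9]
grip_width: 0.0004
```

Contact is firm at 35 N, but the tip is only about 2 mm below the nominal button top. That could be the collar rather than the button bottoming out. I'll ease off and look.

>>> {"method": "servo_tool", "body": {"rows": [0,0,2,0,1,0,0,2,0,1]}}

```text
time_s: 14.7
tool_pos: [0.4514, 0.0236, 0.115]
tool_rot: [-61.5, 89.9, 37.1]
force: [-7.7, -1.1, 21.4]
grip_width: 0.0004
```

Run:
```python
from h import *
from cell import *
import pickle
S=read_camera('scene');f=S['frame'][150:230,200:300]
cv2.imwrite('pics/c2.png',cv2.resize(f,None,fx=7,fy=7,interpolation=cv2.INTER_CUBIC))
go()
for n in('scene','top'):
    p=pickle.load(open(n+'0.pkl','rb'));K=p['intrinsics'];M=p['cam_to_world']
    for (cu,cv) in ([(253,180),(232,191)] if n=='scene' else [(244,223),(269,220)]):
        vv,uu=np.mgrid[cv-7:cv+8,cu-7:cu+8];z=p['range_z'][cv-7:cv+8,cu-7:cu+8]
        P=np.stack([(uu-K[0,2])/K[0,0]*z,(vv-K[1,2])/K[1,1]*z,z],-1)@M[:3,:3].T+M[:3,3]
        print(n);print((P[...,2]*1000).round().astype(int))
```

```text
t 14.75 sander-frame TCP [-121.8   40.   115. ] jaw yaw rel sander 90.0 F [-7.9 -2.5 21.8] grip 0.0005 z cmp [ 0.002  0.001 -1.   ]
scene
[[  -2   -2    2   -3    0    4    2   82   86   84   89   -5    2   -3
     2]
 [   1   -4    1   -6   -4   84   89   85   87   90   85   -1   -4    2
    -1]
 [1194   -2    2   86   91   93   89   85   82   85   89   87    2    2
     7]
 [   3   -1   86   85   93   87   90   92   86   88   87   89   91    1
    -1]
 [  86   82   86   83  100  112  110 1194  111  113  101   89   83   87
    -1]
 [  90   85   85  100  110  112  111  111  111  108  110   96   83   85
    80]
 [1194   88   99   98  113  110  111  108  110  110  111  105  102   87
    86]
 [  92   88  102   97  111  106  108  111  109  110  109  100  101   98
    85]
 [  89  100   98  101  111  111  108  111  111  110  109   95  100  100
    89]
 [  87  101  100   98  107  108  108  111  110  108  101  101   97   99
    88]
 [  89   93   97   95   99  108  109  108  103  103  102  100  100   98
    88]
 [  84   84   99   99  101  101   96   97  101   99   98  101   98   91
    88]
 [
[... 3155 characters left out ...]
3  107  110  108  116  109  110  107  103   97   85
    88]
 [  87  100  101  108  109  114  111  113  107  112  110   97  101   86
    91]
 [  87   99   99  101  110  111  113  108  109  111  109  104  102   88
    85]
 [  92   99   99  104  111  119  114  112  115  107  102  101   97   86
    87]
 [  87   88  104  101  103  103  113  108  112  103  104  100   86   90
    89]
 [  91   91   87   98  104  103  104  102  105  103   98   99   97   86
    84]
 [  93 1377   87   89   97  100   98   99  104   99  100   94   89   92
    87]
 [  88   89   87   89   91   90   87   95   84   91   85   89   89   94
    89]
 [  90   88   86   85   91   87   89   87   83   89   92   90   87   88
    86]]
```

View pics/c2.png

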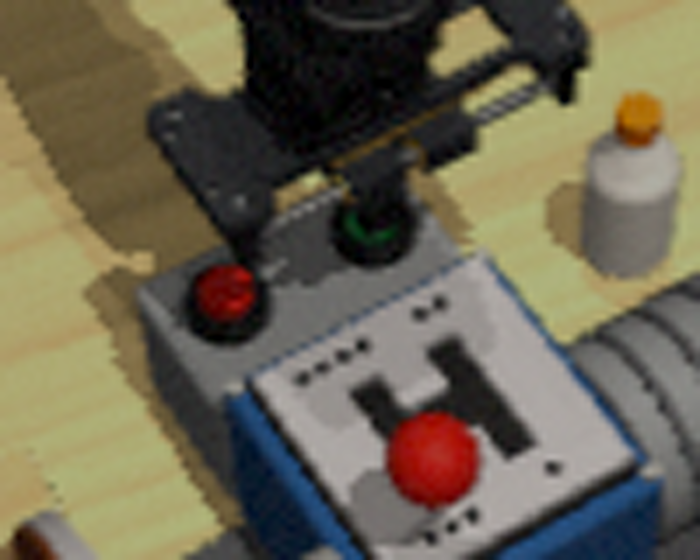

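Depth readings put the green top at about 110 mm (collar 100 mm). A tip stopped hard at 104 mm is therefore the full 6 mm travel. I'll lift off and clear.

>>> {"method": "servo_tool", "body": {"rows": [0,0,3,0,1,0,0,8,0,1,0,0,20,0,1,0,0,50,0,1,0,0,85,0,1,0,0,120,0,1,-15,35,140,0,1,-30,75,140,0,1,-45,115,140,0,1,-60,155,140,0,1]}}

```text
time_s: 15.58
tool_pos: [0.3915, 0.1763, 0.2527]
tool_rot: [-59.6, 89.8, 38.9]
force: [0.8, 1.1, -0.3]
grip_width: 0.0003
```

>>> {"method": "servo_tool", "body": {"rows": [-10,40,0,0,1,-20,80,0,0,1,-30,120,0,0,1,-30,150,0,0,1,-30,150,0,0,1,-30,150,0,0,1]}}

```text
time_s: 16.08
tool_pos: [0.3613, 0.3261, 0.2513]
tool_rot: [147.7, 90.0, -113.5]
force: [-0.1, -1.7, 0.2]
grip_width: 0.0004
```

```bash
python3 look.py d1
python3 - <<'E'
import pickle
from h import *
from cell import *
for n,w in(('scene',(200,160,110,80)),('top',(225,140,60,100))):
    p=read_camera(n);q=pickle.load(open(n+'0.pkl','rb'));cv2.imwrite(f'pics/d2{n}.png',p['frame'])
    for b in blobs(p,'green',w):print(n,b)
    for k in('glue','paint_jar','offcut','chalet','foam_cut','foam_slab','screwdriver'):
        try:print(n,k,[np.round(cut_out(k,x)[0]['extent']).tolist() for x in (p,)])
        except Exception as e:print(k,'none')
E
```

```text
S [231.8, 190.87] [228, 188, 8, 7, 45] [-64.7 -68.3 207. ]
S [261.41, 214.93] [255, 209, 13, 13, 133] [ 50.7 -38.6 207. ]
T [260.14, 162.24] [255, 158, 11, 10, 85] [ 50.5 -34.3 207. ]
T [268.71, 219.76] [265, 216, 8, 8, 45] [-127.3  -36.4  207. ]
t 16.18 sander-frame TCP [-164.9  349.9  251.5] jaw yaw rel sander 89.9 F [-0.2 -0.7  0.3] grip 0.0006 z cmp [-0.    -0.001 -1.   ]
scene ([252.68, 179.96], [249, 177, 8, 7, 47], 1.3109)
scene glue [[288.0, 176.0, 18.0, 26.0]]
scene paint_jar [[302.0, 259.0, 24.0, 20.0]]
scene offcut [[196.0, 225.0, 27.0, 18.0]]
scene chalet [[407.0, 168.0, 63.0, 51.0]]
scene foam_cut [[198.0, 259.0, 27.0, 37.0]]
scene foam_slab [[100.0, 271.0, 35.0, 49.0]]
scene screwdriver [[344.0, 130.0, 23.0, 36.0]]
top ([244.22, 222.92], [241, 219, 8, 9, 50], 1.2655)
top glue [[205.0, 224.0, 16.0, 15.0]]
top paint_jar [[240.0, 141.0, 16.0, 17.0]]
top offcut [[260.0, 190.0, 164.0, 92.0]]
top chalet [[99.0, 178.0, 48.0, 54.0]]
top foam_cut [[326.0, 167.0, 22.0, 34.0]]
top foam_slab [[402.0, 212.0, 30.0, 50.0]]
screwdriver none
```

View pics/d1.png

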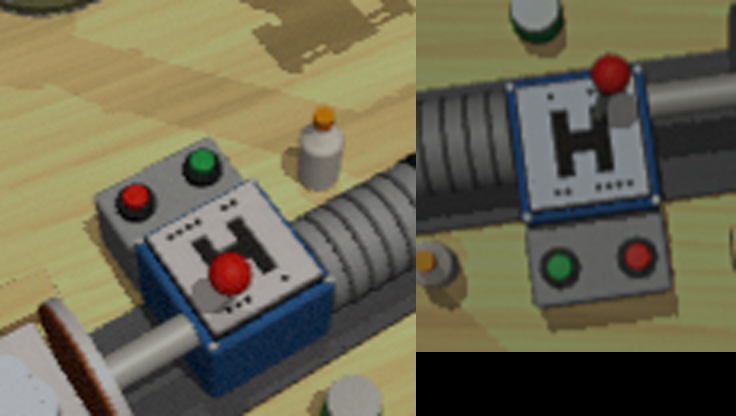

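View pics/d2scene.png

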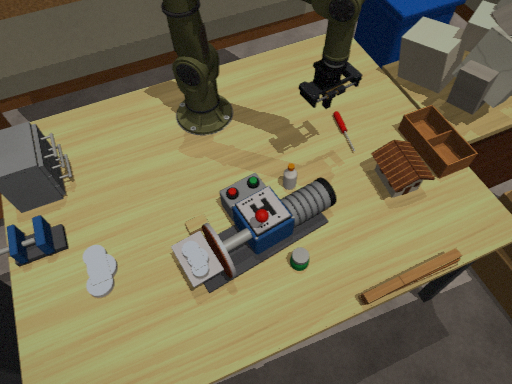

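```bash
python3 -c "
import pickle
from h import *
S=pickle.load(open('scene0.pkl','rb'));T=pickle.load(open('top0.pkl','rb'))
X,e=tri(S,(261.41,214.93),T,(260.14,162.24));p=w2s(X);print(p,e,np.arcsin(p[0]/.18))
from cell import sign_off
print(sign_off())"
```

```text
[ 0.05021927 -0.03608321  0.20439088] 0.0038078961360443584 0.2827483948166656
the job is handed in; nothing more can be done
None
```

The gearbox is in third gear, the green start button was pressed and has sprung back, and the job is handed in at about 16 s with the arm clear.

**Lever:** I pushed it with closed fingertips out of the back-left slot, across the passage, and forward into the three-dot slot. The first push across left it slightly short of the right slot's centre, so I nudged it right once more before going forward. At the end stop the force rose to about 12 N with almost no further movement. After release, both cameras place the ball at x ≈ 50 mm, y ≈ -36 mm. That is a forward tilt of about 0.28 rad, within measuring error of the 0.29 end.

**Start button:** I pressed until it stopped hard with the fingertips at about 104 mm above the bench. The peak upward force was 35 N (about 37 N in all), more than the 4 N or so the button needs.

**Height disagreement:** the depth images put the button top at about 110 mm and its collar at about 100 mm, while the text gives 106 mm for the top. I took the 110 mm, which makes 104 mm the full 6 mm of travel. After I lifted off, the button shows at its original place and depth.

**Everything else:** the arm never touched the red stop button, and it shows unchanged. The loose items look undisturbed in the final pictures. In the top view the detector found no screwdriver and mistook the sander for the offcut, but the scene view shows both in place.

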